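# Put the microscope parts back in reverse order

## Robot

A 6-joint arm with a two-finger parallel gripper is mounted at the origin on the work surface. World frame = base frame: x ahead of the robot, y to its left, z up, the work surface at z = 0. Lengths are in m, angles in rad, forces in N, time in s.
With the tool pointing down it reaches from about 0.25 to 0.725 m from the base axis. Payload 4 kg.
Tool frame: the origin (TCP) lies midway between the tips of the shut fingers; the grasp point (between the pads) lies 19 mm behind it; z points along the fingers, y is the line along which they close (so a half turn about z gives the same grasp; the last joint's range is limited). The gripper opens to 85 mm and grips with 20 to 120 N. Pads are 22 mm wide; open, the fingers measure 114 mm over their backs; the gripper's body (76 mm by 85 mm) begins 54 mm behind the grasp point. The pads swing forward as they close: fully open they stand 13 mm farther back than shut.
Start: joints at [1.177, 0.241, 0.005, 1.335, 0, 1.571], TCP at [0.192, 0.462, 0.231] pointing down, gripper open.
Joint ranges: [-2.72, 2.72], [-1.05, 1.87], [-1.09, 1.28], [-1.99, 2.15], [-1.42, 1.44], [-3.14, 3.14]. Speed limits (rad/s): [2.79, 2.79, 3.14, 3.14, 3.14, 3.14].

## Interface

Orientations are given as a unit quaternion [x, y, z, w].
In Python, from workcell import observe, read_camera, camera_params, job_done gives the robot as it stands.
- The arm moves only by the shell command python3 -m inch 'ROWS' [FORCE]. ROWS is JSON, a list of rows, each an object of numbers: "ax", "ay", "az": the turn, a rotation vector about the tool's x, y, z in degrees; "dx", "dy", "dz": the shift along the tool's x, y, z in cm; "fingers": the closure, from -1 (fully open) to 1 (shut). In form: [{"ax": .., "ay": .., "az": .., "dx": .., "dy": .., "dz": .., "fingers": ..}, ...]. A call has 1 to 20 rows; each row is the pose to reach, as a shift and turn from the pose commanded when the call began, along the tool's axes at that moment; what a row does not reach only later rows make up. A row lasts 1/8 s, in which the tool goes at most 62.5 mm and 10.7 degrees, less where a joint would pass 70% of its speed; a pose out of reach is approached as far as the arm can. A call with a gripper value outside its range is refused whole. The fingers move at their own pace and stop on an object; FORCE is the grip in N (left out, the last holds). Time passes only in rows, so rows that repeat a pose let the fingers close. It gives the time, the measured TCP pose, the force, the opening and the grip force at its end, in the units of the state.
- observe(): the state, without advancing time (a new reading comes with each control period).
- read_camera(name): name is "scene" or "top" or "wrist"; returns the picture (480x640x3 uint8, red, green, blue); there is no depth.
- camera_params(name): a dict with "fovy" (degrees; the focal length in pixels is half the picture's height over the tangent of half this angle, whatever the lens; pixels are square), "cx", "cy" (the principal point, pixels), "k1" (the pictures are not rectified: a ray, as slopes to the right and down, at radius r is drawn at 1 + k1 r^2 times it, then the intrinsics apply), "R" (3x3) and "t" (3): a world point X has camera coordinates R X + t. Camera axes: x right, y down, z forward; pixel columns grow to the right and rows downward; lengths in m; the calibration is good to about 2 mm. A picture is of the moment at which its call begins: read the wrist's pose just before it. camera_params takes no time and is no camera call; for the wrist camera it gives the pose at the moment of the call.
- job_done(): hands the job in; it is judged then, once.
The state is a dict: "clock": time; "q": joint angles; "qd": joint speeds; "tau": joint torques, N m; "position": TCP position; "ee_rot": TCP orientation; "ft_force": force on the tool from outside, world axes, zero at the start; "moment": the same for the moment, N m; "gripper_width": opening from 0.0 (shut) to 1.0 (fully open); "finger_force": force on a finger pad.
Only numpy, scipy, OpenCV 4.12 (cv2) and the standard library are available. Lean on these libraries where they do the work, as an engineer would, in place of code of your own. Each camera call takes 0.05 s, during which the arm holds its last target. There are 200 camera calls.

## Task

Move the four microscope parts from the staging rack (with the black inserts) to the empty white storage rack in reverse order: the part nearest the robot goes into the bay farthest from the robot, the next one into the next bay, and so on, so that the farthest part ends in the nearest bay. Set each one down gently and upright on the floor of its bay, without dropping it or tipping it over, and let go. Leave the small amber oil bottle between the racks standing where it is.

Things in the scene. Friction and masses are not known exactly. Their poses are not given: they have to be found in the camera images.
- eyepiece: Microscope eyepiece, 58 mm tall: steel tube 30 mm in diameter for the lowest 24 mm, then black body 40 mm in diameter up to the top, which has a clear lens of 22 mm. Good to grip at 38 mm above its underside. Stands upright in its insert at the start, underside 7 mm above the table. Loose, 80 to 220 g. Origin: centre of its underside; z up along its axis.
- wide_objective: Short wide objective, 48 mm tall: steel foot 32 mm in diameter for the lowest 16 mm, then white barrel 45 mm in diameter up to the top, with a clear lens of 33 mm. Good to grip at 34 mm above its underside. Stands upright in its insert at the start, underside 7 mm above the table. Loose, 80 to 220 g. Origin: centre of its underside; z up along its axis.
- slim_objective: Slim objective, 66 mm tall: brass foot 30 mm in diameter for the lowest 12 mm, bright steel barrel 28 mm in diameter up to 54 mm, then a cone narrowing to a 12 mm tip. Good to grip at 36 mm above its underside. Stands upright in its insert at the start, underside 7 mm above the table. Loose, 80 to 220 g. Origin: centre of its underside; z up along its axis.
- filter_cube: Filter cube: dark metal block 34 x 34 mm and 50 mm tall, square from above, an amber round window on top and on one side. Its sides lie within 0.15 rad of the staging rack's axes. Good to grip at 34 mm above its underside. Stands upright in its insert at the start, underside 7 mm above the table. Loose, 80 to 220 g. Origin: centre of its underside; z up along its axis.
- insert_eyepiece: Black square plastic insert, 54 x 54 mm, lying fixed in the staging rack; floor 3 mm thick, rim 9 mm high, inside 48 x 48 mm. The eyepiece stands in it at the start. Origin: centre of its underside, 4 mm above the table; axes as the staging rack's.
- insert_wide: Black square plastic insert, 54 x 54 mm, lying fixed in the staging rack; floor 3 mm thick, rim 9 mm high, inside 48 x 48 mm. The short wide objective stands in it at the start. Origin: centre of its underside, 4 mm above the table; axes as the staging rack's.
- insert_slim: Black square plastic insert, 54 x 54 mm, lying fixed in the staging rack; floor 3 mm thick, rim 9 mm high, inside 48 x 48 mm. The slim objective stands in it at the start. Origin: centre of its underside, 4 mm above the table; axes as the staging rack's.
- staging_rack: Aluminium base plate 240 x 66 mm, 4 mm thick, with 16 mm high end plates; carries four like inserts in a row (the one not listed holds the filter cube), centred at x = -87, -29, +29 and +87 mm in its frame. Origin: centre of its underside, on the table; x along the row, away from the robot (within 0.35 rad of straight ahead). Fixed.
- storage_rack: White rack 236 x 62 mm with four open square bays in a row, empty; bay centres at x = -87, -29, +29 and +87 mm, y = 0 in its frame. Bays 54 x 54 mm inside; floor 4 mm and wall tops 12 mm above the table, walls 4 mm thick. Origin: centre of its underside, on the table; x along the row, away from the robot (within 0.35 rad of straight ahead). Fixed.
- oil_bottle: Small amber oil bottle, 28 mm in diameter and 60 mm tall, 80 g, standing loose on the table between the racks. Origin: centre of its underside. To be left alone.
There are look-alikes about, which are no part of the job. What is shaped like the eyepiece but blue is not meant.

How it is judged:
At the end, for the whole second after the job is handed in: Parts in reverse order of their inserts, each upright (0.1 rad), at rest on the floor of its own bay (within 14 mm of its centre along and across, 4 mm in height); oil bottle within 25 mm of its start (((x of insert_eyepiece in the frame of staging_rack between -0.102 and -0.072 m and x of eyepiece in the frame of storage_rack between 0.073 and 0.101 m) or (x of insert_eyepiece in the frame of staging_rack between -0.044 and -0.014 m and x of eyepiece in the frame of storage_rack between 0.015 and 0.043 m) or (x of insert_eyepiece in the frame of staging_rack between 0.014 and 0.044 m and x of eyepiece in the frame of storage_rack between -0.043 and -0.015 m) or (x of insert_eyepiece in the frame of staging_rack between 0.072 and 0.102 m and x of eyepiece in the frame of storage_rack between -0.101 and -0.073 m)) and y of eyepiece in the frame of storage_rack between -0.014 and 0.014 m and z of eyepiece in the frame of storage_rack between 0 and 0.008 m and angle between each of eyepiece, wide_objective, slim_objective, filter_cube's own z axis and vertical below 0.1 rad and linear speed of each of eyepiece, wide_objective, slim_objective, filter_cube below 0.02 m/s and angular speed of each of eyepiece, wide_objective, slim_objective, filter_cube below 0.2 rad/s and ((x of insert_wide in the frame of staging_rack between -0.102 and -0.072 m and x of wide_objective in the frame of storage_rack between 0.073 and 0.101 m) or (x of insert_wide in the frame of staging_rack between -0.044 and -0.014 m and x of wide_objective in the frame of storage_rack between 0.015 and 0.043 m) or (x of insert_wide in the frame of staging_rack between 0.014 and 0.044 m and x of wide_objective in the frame of storage_rack between -0.043 and -0.015 m) or (x of insert_wide in the frame of staging_rack between 0.072 and 0.102 m and x of wide_objective in the frame of storage_rack between -0.101 and -0.073 m)) and y of wide_objective in the frame of storage_rack between -0.014 and 0.014 m and z of wide_objective in the frame of storage_rack between 0 and 0.008 m and ((x of insert_slim in the frame of staging_rack between -0.102 and -0.072 m and x of slim_objective in the frame of storage_rack between 0.073 and 0.101 m) or (x of insert_slim in the frame of staging_rack between -0.044 and -0.014 m and x of slim_objective in the frame of storage_rack between 0.015 and 0.043 m) or (x of insert_slim in the frame of staging_rack between 0.014 and 0.044 m and x of slim_objective in the frame of storage_rack between -0.043 and -0.015 m) or (x of insert_slim in the frame of staging_rack between 0.072 and 0.102 m and x of slim_objective in the frame of storage_rack between -0.101 and -0.073 m)) and y of slim_objective in the frame of storage_rack between -0.014 and 0.014 m and z of slim_objective in the frame of storage_rack between 0 and 0.008 m and (((x of insert_eyepiece in the frame of staging_rack below -0.102 m or x of insert_eyepiece in the frame of staging_rack above -0.072 m) and (x of insert_wide in the frame of staging_rack below -0.102 m or x of insert_wide in the frame of staging_rack above -0.072 m) and (x of insert_slim in the frame of staging_rack below -0.102 m or x of insert_slim in the frame of staging_rack above -0.072 m) and x of filter_cube in the frame of storage_rack between 0.073 and 0.101 m) or ((x of insert_eyepiece in the frame of staging_rack below -0.044 m or x of insert_eyepiece in the frame of staging_rack above -0.014 m) and (x of insert_wide in the frame of staging_rack below -0.044 m or x of insert_wide in the frame of staging_rack above -0.014 m) and (x of insert_slim in the frame of staging_rack below -0.044 m or x of insert_slim in the frame of staging_rack above -0.014 m) and x of filter_cube in the frame of storage_rack between 0.015 and 0.043 m) or ((x of insert_eyepiece in the frame of staging_rack below 0.014 m or x of insert_eyepiece in the frame of staging_rack above 0.044 m) and (x of insert_wide in the frame of staging_rack below 0.014 m or x of insert_wide in the frame of staging_rack above 0.044 m) and (x of insert_slim in the frame of staging_rack below 0.014 m or x of insert_slim in the frame of staging_rack above 0.044 m) and x of filter_cube in the frame of storage_rack between -0.043 and -0.015 m) or ((x of insert_eyepiece in the frame of staging_rack below 0.072 m or x of insert_eyepiece in the frame of staging_rack above 0.102 m) and (x of insert_wide in the frame of staging_rack below 0.072 m or x of insert_wide in the frame of staging_rack above 0.102 m) and (x of insert_slim in the frame of staging_rack below 0.072 m or x of insert_slim in the frame of staging_rack above 0.102 m) and x of filter_cube in the frame of storage_rack between -0.101 and -0.073 m)) and y of filter_cube in the frame of storage_rack between -0.014 and 0.014 m and z of filter_cube in the frame of storage_rack between 0 and 0.008 m and distance of oil_bottle from where it was at the start of the episode below 0.025 m); the robot touches nothing.
It fails at once if a part is tipped over (more than 0.8 rad) (angle between any of eyepiece, wide_objective, slim_objective, filter_cube's own z axis and vertical above 0.8 rad).
It fails at once if a part is dropped (falls untouched at over 0.6 m/s, about 20 mm of fall) ((linear speed of eyepiece above 0.6 m/s and contact force between the fingers and eyepiece below 0.05 N) or (linear speed of wide_objective above 0.6 m/s and contact force between the fingers and wide_objective below 0.05 N) or (linear speed of slim_objective above 0.6 m/s and contact force between the fingers and slim_objective below 0.05 N) or (linear speed of filter_cube above 0.6 m/s and contact force between the fingers and filter_cube below 0.05 N)).
It fails at once if the oil bottle is knocked over (angle between oil_bottle's own z axis and vertical above 0.5 rad).
It also fails if it takes over 96 s, if anything falls off the work surface, if the arm or the gripper's body presses on something with over 40 N, if the wrist force passes 120 N, or if a joint passes its speed limit or range.

## Working session

There is one attempt and no reset: what is moved stays moved. The work goes in short steps, Python scripts to look and compute and a shell command to move; the robot and the scene stay as the last step left them, time stands still between calls to the robot, and variables do not carry over. Pictures are saved under pics/ and viewed, at most 14 in all, crops included, and the job is handed in when it is done.

```bash
ls; mkdir -p pics
python3 - <<'E'
from workcell import *
import cv2
for n in("top","scene"):
    cv2.imwrite(f"pics/{n}0.png",read_camera(n)[...,::-1]); p=camera_params(n); print(n,p)
print(observe())
E
```

```text
pics
top {'fovy': 54.927622007993584, 'cx': 322.12244028744914, 'cy': 243.74206025994792, 'k1': -0.021308656409759017, 'R': array([[ 0.01305738, -0.99985524,  0.01090876],
       [-0.99479636, -0.01409221, -0.10090398],
       [ 0.10104311, -0.00953446, -0.99483636]]), 't': array([-0.03368203,  0.58829391,  0.733201  ])}
scene {'fovy': 52.779197267757425, 'cx': 318.2562492606228, 'cy': 254.94147265459372, 'k1': 0.016887372875212622, 'R': array([[-0.04375687,  0.99898981,  0.01023177],
       [ 0.51192262,  0.03121527, -0.85846423],
       [-0.85791641, -0.03232583, -0.51277136]]), 't': array([ 0.03728401, -0.25246746,  1.1752981 ])}
{'clock': 0.1, 'q': array([ 1.17703742e+00,  2.41380883e-01,  3.86555194e-03,  1.33520864e+00,
       -1.62940796e-05,  1.57076639e+00]), 'qd': array([ 0.00150529, -0.0020484 ,  0.00374473,  0.00093521, -0.00231523,
       -0.00025616]), 'tau': array([-1.98750599e-04, -3.73138475e+01,  2.53009808e+01,  1.08285432e-02,
       -4.63608126e-05, -5.94260129e-06]), 'position': array([0.19161842, 0.46121171, 0.23048291]), 'ee_rot': array([ 1.95595248e-01,  9.80684236e-01, -9.46795464e-04, -1.80558140e-04]), 'ft_force': array([-0.31533829, -0.76594001,  0.6963528 ]), 'moment': array([-9.57053926e-03, -1.90596089e-02, -1.89857828e-06]), 'finger_force': 0.0, 'gripper_width': 0.9979177348460543}
```

View pics/top0.png

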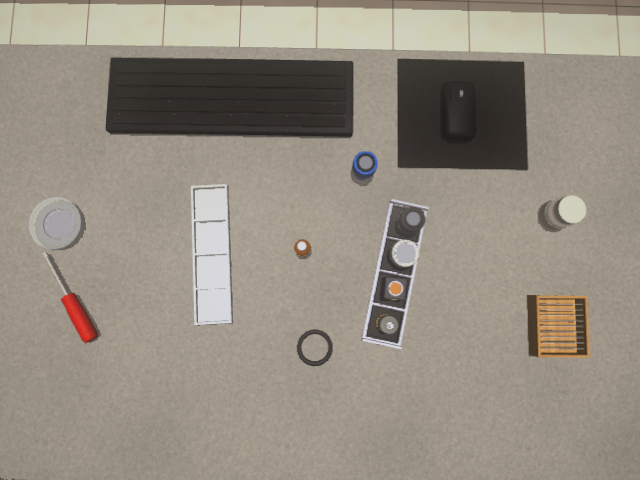

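View pics/scene0.png

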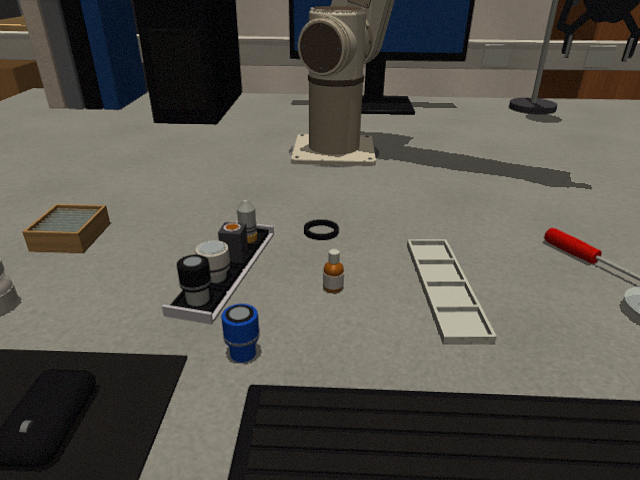

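The order, nearest first, is slim (388,325), cube (395,289), wide (404,253), eyepiece (412,220). The storage rack spans (192..232, 185..325), the bottle is at (302,247), and the blue look-alike is at (365,164). Next I'll measure these.

```bash
cat > h.py <<'E'
import numpy as np, cv2
from workcell import *
def KD(p):
    f=240/np.tan(np.radians(p["fovy"]/2)); return np.array([[f,0,p["cx"]],[0,f,p["cy"]],[0,0,1]]),np.array([p["k1"],0,0,0.])
def cast(p,uv,z):
    K,D=KD(p); s=cv2.undistortPoints(np.array(uv,float).reshape(-1,1,2),K,D)[:,0]
    d=np.c_[s,np.ones(len(s))]@p["R"]; c=-p["R"].T@p["t"]
    return c+d*((z-c[2])/d[:,2])[:,None]
def proj(p,X):
    K,D=KD(p); return cv2.projectPoints(np.array(X,float).reshape(-1,1,3),cv2.Rodrigues(p["R"])[0],p["t"],K,D)[0][:,0]
E
python3 - <<'E'
from h import *
p=camera_params("top"); im=cv2.imread("pics/top0.png"); hsv=cv2.cvtColor(im,cv2.COLOR_BGR2HSV)
# storage
m=cv2.inRange(hsv,(0,0,190),(180,50,255)); m[:, :150]=0; m[:,270:]=0; m[:150]=0; m[360:]=0
ys,xs=np.nonzero(cv2.morphologyEx(m,cv2.MORPH_CLOSE,np.ones((7,7))))
P=cast(p,np.c_[xs,ys],.012)[:,:2].astype(np.float32); print("storage",cv2.minAreaRect(P*1000))
bgr=im
m=cv2.inRange(hsv,(0,0,170),(180,60,255)); m[:,:355]=0; m[:,435:]=0; m[:195]=0; m[355:]=0
n,l,s,c=cv2.connectedComponentsWithStats(m)
for i in range(1,n):
    if s[i,4]>8: print(s[i],c[i])
m=cv2.inRange(hsv,(5,120,120),(25,255,255)); n,l,s,c=cv2.connectedComponentsWithStats(m)
for i in range(1,n):
    if s[i,4]>8 and 280<c[i][0]<430: print("amber",s[i],c[i])
cv2.imwrite("pics/crop.png",cv2.resize(im[195:355,350:445],None,fx=3.7,fy=3.7,interpolation=cv2.INTER_CUBIC))
E
```

```text
storage ((572.2803344726562, 162.49407958984375), (235.18551635742188, 61.67172622680664), 3.8617300987243652)
[391 199  38  10  92] [409.97826087 203.48913043]
[ 362  203   63  147 1697] [394.58338244 277.45963465]
[424 210   3   7  16] [425.0625 212.875 ]
[389 281  14  15  59] [395.91525424 288.16949153]
[387 322   7   7  38] [389.92105263 325.05263158]
amber [295 240  15  15  98] [302.33673469 247.97959184]
amber [390 283  11  11  96] [395.14583333 288.04166667]
```

View pics/crop.png

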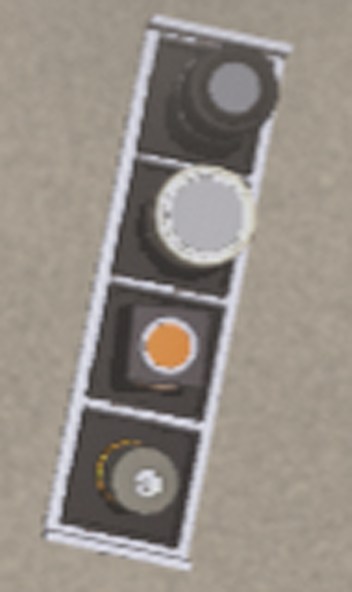

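Crop: the lens centres sit at full-frame pixels (413.5,218.5), (405.7,252.8), (395.7,288.2) and (390.3,325.8). The rack's corners are also clear.

```bash
cat >> h.py <<'E'
from scipy.spatial.transform import Rotation as Ro
SC=np.array([.5723,.1625]); SA=np.radians(3.86)
def rel(xyz,yawy):
    """shift (cm) and turn (deg) in tool axes; yawy: world yaw of tool y, tool down"""
    s=observe(); R=Ro.from_quat(s["ee_rot"])
    y=np.array([np.cos(yawy),np.sin(yawy),0]); z=np.array([0,0,-1.]); T=Ro.from_matrix(np.c_[np.cross(y,z),y,z])
    return np.round(R.inv().apply(np.array(xyz)-s["position"])*100,2),np.round((R.inv()*T).as_rotvec(degrees=True),2)
def bay(i): return SC+np.array([np.cos(SA),np.sin(SA)])*[-.087,-.029,.029,.087][i]
E
python3 - <<'E'
from h import *
p=camera_params("top"); f=lambda c:np.array(c)/3.7+[350,195]-.36
C=cast(p,f([(152,17),(290,47),(188,568),(45,535)]),.016)[:,:2]
v=C[0]+C[1]-C[2]-C[3]; a=np.arctan2(v[1],v[0]); cen=C.mean(0); print("staging",cen,np.degrees(a),np.linalg.norm(v)/2,np.linalg.norm(C[0]-C[1]))
P={}
for n,c,z in(("eye",(235,87),.065),("wide",(206,214),.055),("cube",(169,345),.057),("slimtip",(149,484),.073),("slimbarrel",(145,480),.061)):
    X=cast(p,f([c]),z)[0]; d=X[:2]-cen; P[n]=X
    print(n,X.round(4),"rackframe",np.round([d@[np.cos(a),np.sin(a)],d@[-np.sin(a),np.cos(a)]],4))
q=f([(133,303),(210,308),(205,390),(130,388)]); Q=cast(p,q,.057)[:,:2]; e=Q[0]-Q[3]+Q[1]-Q[2]; print("cube yaw",np.degrees(np.arctan2(e[1],e[0])))
print("bays",[bay(i).round(4) for i in range(4)])
for z in(.2,.03): print(rel([*P["slimtip"][:2],z],a+np.pi/2))
E
```

```text
staging [ 0.54353729 -0.14945453] -11.52645635051654 0.24073099545741541 0.06497857005711505
eye [ 0.6281 -0.1696  0.065 ] rackframe [ 0.0869 -0.0028]
wide [ 0.574  -0.1587  0.055 ] rackframe [ 0.0317 -0.0029]
cube [ 0.5174 -0.1421  0.057 ] rackframe [-0.0271  0.0019]
slimtip [ 0.4597 -0.131   0.073 ] rackframe [-0.0858  0.0013]
slimbarrel [ 0.4605 -0.1312  0.061 ] rackframe [-0.085   0.0013]
cube yaw -2.8923378581425783
bays [array([0.4855, 0.1566]), array([0.5434, 0.1605]), array([0.6012, 0.1645]), array([0.6591, 0.1684])]
(array([-47.48, -44.4 ,   3.13]), array([-1.100e-01, -1.000e-02, -1.103e+01]))
(array([-47.48, -44.37,  20.13]), array([-1.100e-01, -1.000e-02, -1.103e+01]))
```

```bash
python3 -m inch '[{"dx":-12,"dy":-11,"dz":1,"az":-3,"fingers":-1},{"dx":-30,"dy":-28,"dz":2,"az":-7},{"dx":-47.5,"dy":-44.4,"dz":3,"az":-11},{"dx":-47.5,"dy":-44.4,"dz":3,"az":-11},{"dx":-47.5,"dy":-44.4,"dz":3,"az":-11},{"dx":-47.5,"dy":-44.4,"dz":3,"az":-11},{"dx":-47.5,"dy":-44.4,"dz":3,"az":-11},{"dx":-47.5,"dy":-44.4,"dz":3,"az":-11},{"dx":-47.5,"dy":-44.4,"dz":3,"az":-11},{"dx":-47.5,"dy":-44.4,"dz":3,"az":-11},{"dx":-47.5,"dy":-44.4,"dz":3,"az":-11},{"dx":-47.5,"dy":-44.4,"dz":3,"az":-11},{"dx":-47.5,"dy":-44.4,"dz":3,"az":-11},{"dx":-47.5,"dy":-44.4,"dz":3,"az":-11},{"dx":-47.5,"dy":-44.4,"dz":3,"az":-11},{"dx":-47.5,"dy":-44.4,"dz":3,"az":-11}]' 40
python3 - <<'E'
from h import *
p=camera_params("wrist"); im=read_camera("wrist")[...,::-1].copy()
for X in([.4597,-.131,.073],[.5174,-.1421,.057],[.574,-.1587,.055],[.6281,-.1696,.065]):
    u=proj(p,X)[0]; print(u); cv2.circle(im,tuple(int(round(v)) for v in u),4,(0,0,255),1)
cv2.imwrite("pics/w1.png",im); print(rel([.4597,-.131,.02],np.radians(78.5)),observe()["q"])
E
```

```text
[-55.55149614 599.56017472]
[-22.23410118 615.13240207]
[ -2.91245421 640.38165518]
[ 11.79755689 672.02347121]
(array([-47.48, -44.38,  21.13]), array([-9.000e-02, -1.000e-02, -1.107e+01])) [1.17697367e+00 2.41245250e-01 4.06139766e-03 1.33520630e+00
 1.39887201e-05 1.57080842e+00]invalid input
```

View pics/w1.png

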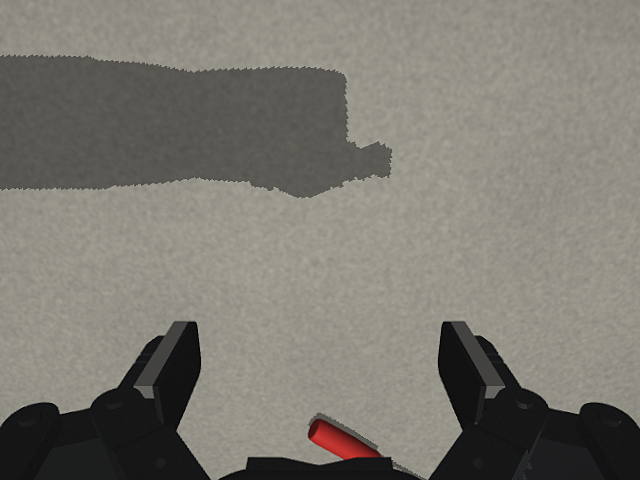

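The arm did not move: the picture shows only the table and the screwdriver. The call was refused, so every row probably needs all seven keys.

```bash
python3 -m inch '[{"ax":0,"ay":0,"az":-3,"dx":-12,"dy":-11,"dz":1,"fingers":-1},{"ax":0,"ay":0,"az":-7,"dx":-30,"dy":-28,"dz":2,"fingers":-1},{"ax":0,"ay":0,"az":-11,"dx":-47.5,"dy":-44.4,"dz":3,"fingers":-1},{"ax":0,"ay":0,"az":-11,"dx":-47.5,"dy":-44.4,"dz":3,"fingers":-1},{"ax":0,"ay":0,"az":-11,"dx":-47.5,"dy":-44.4,"dz":3,"fingers":-1},{"ax":0,"ay":0,"az":-11,"dx":-47.5,"dy":-44.4,"dz":3,"fingers":-1},{"ax":0,"ay":0,"az":-11,"dx":-47.5,"dy":-44.4,"dz":3,"fingers":-1},{"ax":0,"ay":0,"az":-11,"dx":-47.5,"dy":-44.4,"dz":3,"fingers":-1},{"ax":0,"ay":0,"az":-11,"dx":-47.5,"dy":-44.4,"dz":3,"fingers":-1},{"ax":0,"ay":0,"az":-11,"dx":-47.5,"dy":-44.4,"dz":3,"fingers":-1},{"ax":0,"ay":0,"az":-11,"dx":-47.5,"dy":-44.4,"dz":3,"fingers":-1},{"ax":0,"ay":0,"az":-11,"dx":-47.5,"dy":-44.4,"dz":3,"fingers":-1},{"ax":0,"ay":0,"az":-11,"dx":-47.5,"dy":-44.4,"dz":3,"fingers":-1},{"ax":0,"ay":0,"az":-11,"dx":-47.5,"dy":-44.4,"dz":3,"fingers":-1}]' 40
python3 - <<'E'
from h import *
p=camera_params("wrist"); im=read_camera("wrist")[...,::-1].copy()
for X in([.4597,-.131,.073],[.5174,-.1421,.057],[.574,-.1587,.055],[.6281,-.1696,.065]):
    u=proj(p,X)[0]; print(u); cv2.circle(im,tuple(int(round(v)) for v in u),4,(0,0,255),1)
cv2.imwrite("pics/w2.png",im); print(rel([.4597,-.131,.02],np.radians(78.5)),observe()["q"])
E
```

```text
clock: 1.9
position: [0.4597, -0.1295, 0.2014]
ee_rot: [0.1, 0.995, 0.0, -0.0]
ft_force: [0.4, 1.3, 0.1]
gripper_width: 1.005
finger_force: 0.0
[314.41484276 224.92615909]
[315.71001248 293.15810385]
[309.69038884 357.82426509]
[310.05578214 421.26129067]
(array([-0.02, -0.16, 18.15]), array([0.01, 0.01, 0.04])) [-2.74469412e-01  2.12269262e-01 -1.10347631e-01  1.24808742e+00
  9.68108963e-05 -7.44325090e-02]
```

View pics/w2.png

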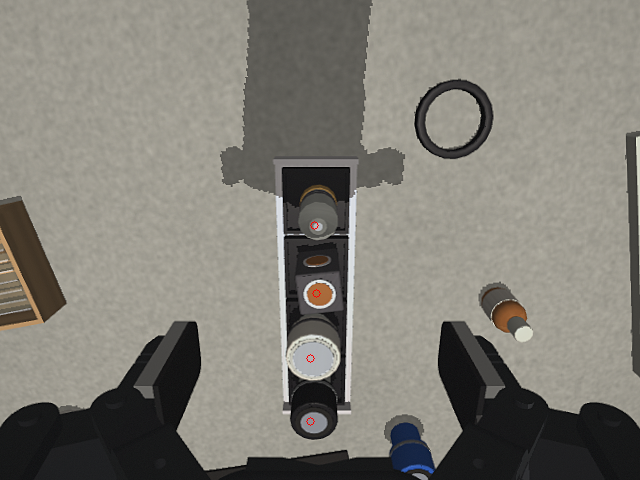

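The wrist view agrees with the top-view projections to about 1 mm. I'll grasp the slim objective.

```bash
python3 -m inch '[{"ax":0,"ay":0,"az":0,"dx":0,"dy":-0.05,"dz":5,"fingers":-1},{"ax":0,"ay":0,"az":0,"dx":0,"dy":-0.05,"dz":9,"fingers":-1},{"ax":0,"ay":0,"az":0,"dx":0,"dy":-0.05,"dz":12,"fingers":-1},{"ax":0,"ay":0,"az":0,"dx":0,"dy":-0.05,"dz":15,"fingers":-1},{"ax":0,"ay":0,"az":0,"dx":0,"dy":-0.05,"dz":17,"fingers":-1},{"ax":0,"ay":0,"az":0,"dx":0,"dy":-0.05,"dz":18,"fingers":-1},{"ax":0,"ay":0,"az":0,"dx":0,"dy":-0.05,"dz":18,"fingers":-1},{"ax":0,"ay":0,"az":0,"dx":0,"dy":-0.05,"dz":18,"fingers":1},{"ax":0,"ay":0,"az":0,"dx":0,"dy":-0.05,"dz":18,"fingers":1},{"ax":0,"ay":0,"az":0,"dx":0,"dy":-0.05,"dz":18,"fingers":1},{"ax":0,"ay":0,"az":0,"dx":0,"dy":-0.05,"dz":18,"fingers":1},{"ax":0,"ay":0,"az":0,"dx":0,"dy":-0.05,"dz":18,"fingers":1},{"ax":0,"ay":0,"az":0,"dx":0,"dy":-0.05,"dz":18,"fingers":1},{"ax":0,"ay":0,"az":0,"dx":0,"dy":-0.05,"dz":18,"fingers":1},{"ax":0,"ay":0,"az":0,"dx":0,"dy":-0.05,"dz":18,"fingers":1}]' 40; python3 -c "
from h import *
z=.16
print(rel([*bay(3),z],np.radians(93.86)))"
```

```text
clock: 3.82
position: [0.4605, -0.1311, 0.022]
ee_rot: [0.101, 0.995, -0.0, 0.001]
ft_force: [-2.1, 0.6, 5.4]
gripper_width: 0.319
finger_force: 39.2
(array([-13.47,  33.32, -13.79]), array([-1.000e-02,  7.000e-02, -1.542e+01]))
```

```bash
python3 -m inch '[{"ax":0,"ay":0,"az":0,"dx":0,"dy":0,"dz":-1,"fingers":1},{"ax":0,"ay":0,"az":0,"dx":0,"dy":0,"dz":-4,"fingers":1},{"ax":0,"ay":0,"az":0,"dx":0,"dy":0,"dz":-9,"fingers":1},{"ax":0,"ay":0,"az":0,"dx":0,"dy":0,"dz":-13,"fingers":1},{"ax":0,"ay":0,"az":-2,"dx":-1,"dy":2.5,"dz":-13.8,"fingers":1},{"ax":0,"ay":0,"az":-4,"dx":-3,"dy":7.5,"dz":-13.8,"fingers":1},{"ax":0,"ay":0,"az":-6,"dx":-5,"dy":12.5,"dz":-13.8,"fingers":1},{"ax":0,"ay":0,"az":-8,"dx":-7,"dy":17.5,"dz":-13.8,"fingers":1},{"ax":0,"ay":0,"az":-10,"dx":-9,"dy":22.5,"dz":-13.8,"fingers":1},{"ax":0,"ay":0,"az":-12,"dx":-11,"dy":27.5,"dz":-13.8,"fingers":1},{"ax":0,"ay":0,"az":-14,"dx":-12.7,"dy":31.5,"dz":-13.8,"fingers":1},{"ax":0,"ay":0,"az":-15.4,"dx":-13.5,"dy":33.3,"dz":-13.8,"fingers":1},{"ax":0,"ay":0,"az":-15.4,"dx":-13.5,"dy":33.3,"dz":-13.8,"fingers":1},{"ax":0,"ay":0,"az":-15.4,"dx":-13.5,"dy":33.3,"dz":-13.8,"fingers":1},{"ax":0,"ay":0,"az":-15.4,"dx":-13.5,"dy":33.3,"dz":-13.8,"fingers":1}]'
python3 - <<'E'
from h import *
print(rel([*bay(3),.019],np.radians(93.86)))
cv2.imwrite("pics/w3.png",read_camera("wrist")[...,::-1])
E
```

```text
clock: 5.7
position: [0.6586, 0.1669, 0.1596]
ee_rot: [-0.033, 0.999, -0.0, -0.0]
ft_force: [0.4, -0.0, -0.9]
gripper_width: 0.32
finger_force: 39.6
(array([-0.07,  0.14, 14.06]), array([-0.01, -0.02, -0.11]))
```

View pics/w3.png

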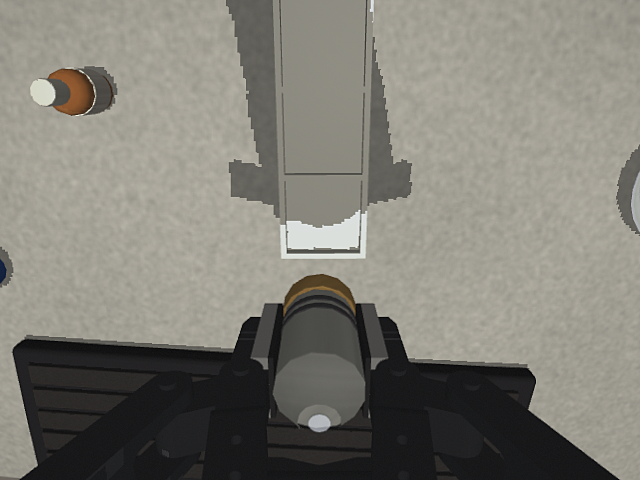

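It holds upright, over the far bay. I'll lower it.

```bash
python3 -m inch '[{"ax":0,"ay":0,"az":0,"dx":-0.05,"dy":0.1,"dz":3,"fingers":1},{"ax":0,"ay":0,"az":0,"dx":-0.05,"dy":0.1,"dz":7,"fingers":1},{"ax":0,"ay":0,"az":0,"dx":-0.05,"dy":0.1,"dz":10,"fingers":1},{"ax":0,"ay":0,"az":0,"dx":-0.05,"dy":0.1,"dz":12,"fingers":1},{"ax":0,"ay":0,"az":0,"dx":-0.05,"dy":0.1,"dz":13,"fingers":1},{"ax":0,"ay":0,"az":0,"dx":-0.05,"dy":0.1,"dz":13.5,"fingers":1},{"ax":0,"ay":0,"az":0,"dx":-0.05,"dy":0.1,"dz":13.8,"fingers":1},{"ax":0,"ay":0,"az":0,"dx":-0.05,"dy":0.1,"dz":13.9,"fingers":1},{"ax":0,"ay":0,"az":0,"dx":-0.05,"dy":0.1,"dz":14,"fingers":1},{"ax":0,"ay":0,"az":0,"dx":-0.05,"dy":0.1,"dz":14,"fingers":1}]'
```

```text
clock: 7.0
position: [0.6596, 0.1692, 0.0196]
ee_rot: [-0.034, 0.999, 0.0, 0.0]
ft_force: [-0.3, -0.4, -1.1]
gripper_width: 0.314
finger_force: 39.6
```

```bash
python3 -m inch '[{"ax":0,"ay":0,"az":0,"dx":0,"dy":-0.05,"dz":0.05,"fingers":1},{"ax":0,"ay":0,"az":0,"dx":0,"dy":-0.05,"dz":0.1,"fingers":1},{"ax":0,"ay":0,"az":0,"dx":0,"dy":-0.05,"dz":0.1,"fingers":1}]'
```

```text
clock: 7.38
position: [0.6597, 0.1688, 0.019]
ee_rot: [-0.034, 0.999, 0.0, 0.0]
ft_force: [-1.8, -0.2, 4.3]
gripper_width: 0.318
finger_force: 39.7
```

In contact with the floor. I'll release and rise.

```bash
python3 -m inch '[{"ax":0,"ay":0,"az":0,"dx":0,"dy":0,"dz":0,"fingers":0.2},{"ax":0,"ay":0,"az":0,"dx":0,"dy":0,"dz":0,"fingers":0},{"ax":0,"ay":0,"az":0,"dx":0,"dy":0,"dz":0,"fingers":-1},{"ax":0,"ay":0,"az":0,"dx":0,"dy":0,"dz":0,"fingers":-1},{"ax":0,"ay":0,"az":0,"dx":0,"dy":0,"dz":0,"fingers":-1},{"ax":0,"ay":0,"az":0,"dx":0,"dy":0,"dz":0,"fingers":-1},{"ax":0,"ay":0,"az":0,"dx":0,"dy":0,"dz":-3,"fingers":-1},{"ax":0,"ay":0,"az":0,"dx":0,"dy":0,"dz":-8,"fingers":-1},{"ax":0,"ay":0,"az":0,"dx":0,"dy":0,"dz":-13,"fingers":-1},{"ax":0,"ay":0,"az":0,"dx":0,"dy":0,"dz":-13,"fingers":-1}]'
python3 - <<'E'
from h import *
print(rel([.5176,-.141,.15],np.radians(78.5)))
cv2.imwrite("pics/w4.png",read_camera("wrist")[...,::-1])
E
```

```text
clock: 8.62
position: [0.6629, 0.1696, 0.1548]
ee_rot: [-0.033, 0.999, 0.001, 0.006]
ft_force: [0.8, 0.7, 0.0]
gripper_width: 1.0
finger_force: 0.0
(array([ 16.58, -30.01,   0.23]), array([ 0.21,  0.64, 15.34]))
```

View pics/w4.png

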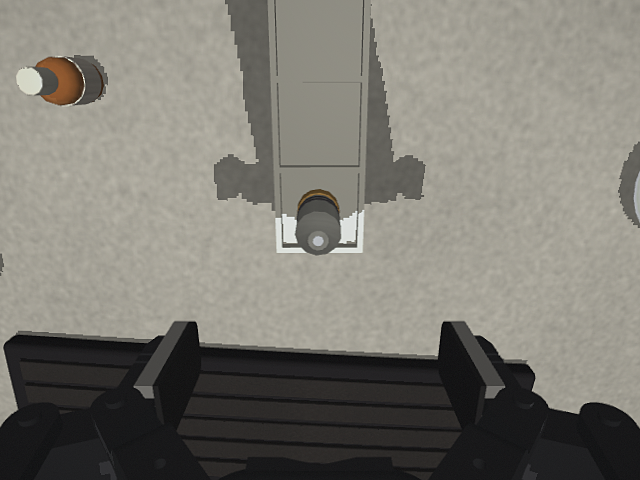

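The slim objective stands upright in the far bay, tip at (318,241). On to the cube.

```bash
python3 -m inch '[{"ax":0,"ay":0,"az":2,"dx":2,"dy":-3.5,"dz":0,"fingers":-1},{"ax":0,"ay":0,"az":6,"dx":5,"dy":-9,"dz":0,"fingers":-1},{"ax":0,"ay":0,"az":9,"dx":8,"dy":-14.5,"dz":0,"fingers":-1},{"ax":0,"ay":0,"az":11,"dx":11,"dy":-20,"dz":0,"fingers":-1},{"ax":0,"ay":0,"az":13,"dx":14,"dy":-25.5,"dz":0,"fingers":-1},{"ax":0,"ay":0,"az":14.5,"dx":16,"dy":-29,"dz":0,"fingers":-1},{"ax":0,"ay":0,"az":15.4,"dx":16.3,"dy":-30,"dz":0,"fingers":-1},{"ax":0,"ay":0,"az":15.4,"dx":16.3,"dy":-30,"dz":0,"fingers":-1},{"ax":0,"ay":0,"az":15.4,"dx":16.3,"dy":-30,"dz":0,"fingers":-1},{"ax":0,"ay":0,"az":15.4,"dx":16.3,"dy":-30,"dz":0,"fingers":-1}]'
python3 - <<'E'
from h import *
p=camera_params("wrist"); im=read_camera("wrist")[...,::-1].copy()
for y in(-.142,-.141):
  print(rel([.5175,y,.018],np.radians(78.5)), proj(p,[.5175,y,.057]))
im=im[120:320,220:420]; cv2.imwrite("pics/w5.png",cv2.resize(im,None,fx=3,fy=3,interpolation=cv2.INTER_CUBIC))
E
```

```text
clock: 9.93
position: [0.5174, -0.1403, 0.148]
ee_rot: [0.1, 0.995, 0.0, -0.0]
ft_force: [0.5, 0.0, -0.8]
gripper_width: 0.997
finger_force: 0.0
(array([-0.05, -0.16, 13.01]), array([ 0.01, -0.01,  0.06])) [[313.53030809 244.13767066]]
(array([-0.03, -0.06, 13.01]), array([ 0.01, -0.01,  0.06])) [[315.199105   243.82016754]]
```

View pics/w5.png

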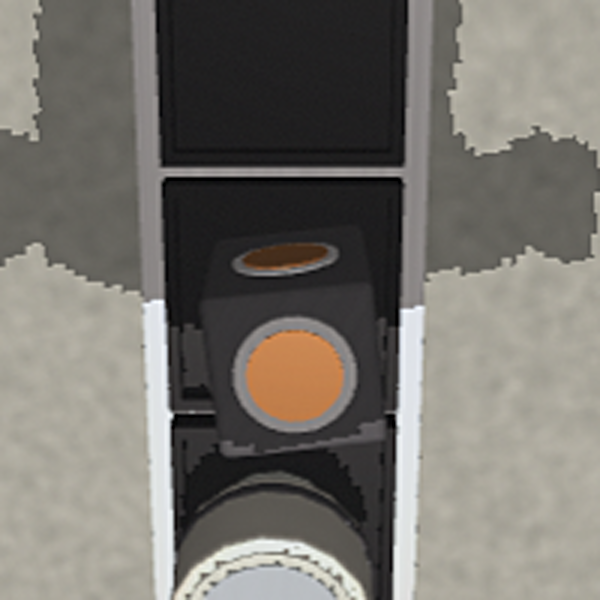

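The cube's window is centred at (318,245), with the cube turned about 6° from the rack. I'll grasp it with that turn.

```bash
python3 -m inch '[{"ax":0,"ay":0,"az":-6,"dx":0,"dy":0,"dz":3,"fingers":-1},{"ax":0,"ay":0,"az":-6,"dx":0,"dy":0,"dz":7,"fingers":-1},{"ax":0,"ay":0,"az":-6,"dx":0,"dy":0,"dz":10,"fingers":-1},{"ax":0,"ay":0,"az":-6,"dx":0,"dy":0,"dz":12,"fingers":-1},{"ax":0,"ay":0,"az":-6,"dx":0,"dy":0,"dz":12.9,"fingers":-1},{"ax":0,"ay":0,"az":-6,"dx":0,"dy":0,"dz":12.9,"fingers":-1},{"ax":0,"ay":0,"az":-6,"dx":0,"dy":0,"dz":12.9,"fingers":1},{"ax":0,"ay":0,"az":-6,"dx":0,"dy":0,"dz":12.9,"fingers":1},{"ax":0,"ay":0,"az":-6,"dx":0,"dy":0,"dz":12.9,"fingers":1},{"ax":0,"ay":0,"az":-6,"dx":0,"dy":0,"dz":12.9,"fingers":1},{"ax":0,"ay":0,"az":-6,"dx":0,"dy":0,"dz":12.9,"fingers":1},{"ax":0,"ay":0,"az":-6,"dx":0,"dy":0,"dz":12.9,"fingers":1},{"ax":0,"ay":0,"az":-6,"dx":0,"dy":0,"dz":12.9,"fingers":1},{"ax":0,"ay":0,"az":-6,"dx":0,"dy":0,"dz":12.9,"fingers":1}]' 40; python3 -c "
from h import *
print(rel([*bay(2),.16],np.radians(93.86)))"
```

```text
clock: 11.72
position: [0.5176, -0.1418, 0.0201]
ee_rot: [0.049, 0.999, -0.0, 0.001]
ft_force: [-0.8, 0.5, 6.0]
gripper_width: 0.391
finger_force: 40.8
(array([ -5.38,  31.28, -13.99]), array([-0.03,  0.09, -9.43]))
```

```bash
python3 -m inch '[{"ax":0,"ay":0,"az":0,"dx":0,"dy":0,"dz":-1,"fingers":1},{"ax":0,"ay":0,"az":0,"dx":0,"dy":0,"dz":-4,"fingers":1},{"ax":0,"ay":0,"az":0,"dx":0,"dy":0,"dz":-9,"fingers":1},{"ax":0,"ay":0,"az":0,"dx":0,"dy":0,"dz":-13,"fingers":1},{"ax":0,"ay":0,"az":-1,"dx":-0.4,"dy":2.5,"dz":-14,"fingers":1},{"ax":0,"ay":0,"az":-2,"dx":-1.3,"dy":7.5,"dz":-14,"fingers":1},{"ax":0,"ay":0,"az":-4,"dx":-2.2,"dy":12.5,"dz":-14,"fingers":1},{"ax":0,"ay":0,"az":-5,"dx":-3,"dy":17.5,"dz":-14,"fingers":1},{"ax":0,"ay":0,"az":-7,"dx":-3.9,"dy":22.5,"dz":-14,"fingers":1},{"ax":0,"ay":0,"az":-8,"dx":-4.7,"dy":27.5,"dz":-14,"fingers":1},{"ax":0,"ay":0,"az":-9,"dx":-5.2,"dy":30.3,"dz":-14,"fingers":1},{"ax":0,"ay":0,"az":-9.4,"dx":-5.4,"dy":31.3,"dz":-14,"fingers":1},{"ax":0,"ay":0,"az":-9.4,"dx":-5.4,"dy":31.3,"dz":-14,"fingers":1},{"ax":0,"ay":0,"az":-9.4,"dx":-5.4,"dy":31.3,"dz":-14,"fingers":1},{"ax":0,"ay":0,"az":-9.4,"dx":-5.4,"dy":31.3,"dz":-14,"fingers":1}]'
python3 - <<'E'
from h import *
print(rel([*bay(2),.0165],np.radians(93.86)))
E
```

```text
clock: 13.6
position: [0.6009, 0.1633, 0.1595]
ee_rot: [-0.033, 0.999, -0.0, -0.0]
ft_force: [-0.8, -0.5, -1.2]
gripper_width: 0.395
finger_force: 40.1
(array([-0.04,  0.11, 14.3 ]), array([-0.01, -0.01, -0.13]))
```

```bash
python3 -m inch '[{"ax":0,"ay":0,"az":0,"dx":0,"dy":0.1,"dz":3,"fingers":1},{"ax":0,"ay":0,"az":0,"dx":0,"dy":0.1,"dz":7,"fingers":1},{"ax":0,"ay":0,"az":0,"dx":0,"dy":0.1,"dz":10,"fingers":1},{"ax":0,"ay":0,"az":0,"dx":0,"dy":0.1,"dz":12,"fingers":1},{"ax":0,"ay":0,"az":0,"dx":0,"dy":0.1,"dz":13.2,"fingers":1},{"ax":0,"ay":0,"az":0,"dx":0,"dy":0.1,"dz":13.8,"fingers":1},{"ax":0,"ay":0,"az":0,"dx":0,"dy":0.1,"dz":14,"fingers":1},{"ax":0,"ay":0,"az":0,"dx":0,"dy":0.1,"dz":14.1,"fingers":1},{"ax":0,"ay":0,"az":0,"dx":0,"dy":0.1,"dz":14.2,"fingers":1},{"ax":0,"ay":0,"az":0,"dx":0,"dy":0.1,"dz":14.25,"fingers":1},{"ax":0,"ay":0,"az":0,"dx":0,"dy":0.1,"dz":14.25,"fingers":1}]'
```

```text
clock: 14.98
position: [0.6012, 0.1658, 0.0172]
ee_rot: [-0.034, 0.999, 0.0, 0.0]
ft_force: [0.1, -0.3, 0.9]
gripper_width: 0.394
finger_force: 40.2
```

Contact again. I'll release, rise and go to the wide objective in separate steps.

```bash
python3 -m inch '[{"ax":0,"ay":0,"az":0,"dx":0,"dy":0,"dz":0.02,"fingers":0.1},{"ax":0,"ay":0,"az":0,"dx":0,"dy":0,"dz":0.02,"fingers":-0.1},{"ax":0,"ay":0,"az":0,"dx":0,"dy":0,"dz":0,"fingers":-1},{"ax":0,"ay":0,"az":0,"dx":0,"dy":0,"dz":0,"fingers":-1},{"ax":0,"ay":0,"az":0,"dx":0,"dy":0,"dz":0,"fingers":-1},{"ax":0,"ay":0,"az":0,"dx":0,"dy":0,"dz":0,"fingers":-1},{"ax":0,"ay":0,"az":0,"dx":0,"dy":0,"dz":-3,"fingers":-1},{"ax":0,"ay":0,"az":0,"dx":0,"dy":0,"dz":-8,"fingers":-1},{"ax":0,"ay":0,"az":0,"dx":0,"dy":0,"dz":-13,"fingers":-1},{"ax":0,"ay":0,"az":0,"dx":0,"dy":0,"dz":-13,"fingers":-1},{"ax":0,"ay":0,"az":0,"dx":0,"dy":0,"dz":-13,"fingers":-1},{"ax":0,"ay":0,"az":0,"dx":0,"dy":0,"dz":-13,"fingers":-1}]'
python3 - <<'E'
from h import *
print(rel([.574,-.158,.147],np.radians(78.5)))
E
```

```text
clock: 16.48
position: [0.5997, 0.1654, 0.1448]
ee_rot: [-0.033, 0.999, -0.0, -0.002]
ft_force: [0.2, -1.1, -0.1]
gripper_width: 1.003
finger_force: 0.0
(array([  4.73, -32.09,  -0.18]), array([-0.07, -0.2 , 15.34]))
```

```bash
python3 -m inch '[{"ax":0,"ay":0,"az":1,"dx":0.5,"dy":-3,"dz":0,"fingers":-1},{"ax":0,"ay":0,"az":4,"dx":1.3,"dy":-9,"dz":0,"fingers":-1},{"ax":0,"ay":0,"az":7,"dx":2.2,"dy":-14.5,"dz":0,"fingers":-1},{"ax":0,"ay":0,"az":10,"dx":3,"dy":-20,"dz":0,"fingers":-1},{"ax":0,"ay":0,"az":13,"dx":3.9,"dy":-26,"dz":0,"fingers":-1},{"ax":0,"ay":0,"az":14.5,"dx":4.6,"dy":-30.5,"dz":0,"fingers":-1},{"ax":0,"ay":0,"az":15.3,"dx":4.8,"dy":-32.1,"dz":0,"fingers":-1},{"ax":0,"ay":0,"az":15.3,"dx":4.8,"dy":-32.1,"dz":0,"fingers":-1},{"ax":0,"ay":0,"az":15.3,"dx":4.8,"dy":-32.1,"dz":0,"fingers":-1},{"ax":0,"ay":0,"az":15.3,"dx":4.8,"dy":-32.1,"dz":0,"fingers":-1}]'
python3 - <<'E'
from h import *
s=observe(); p=camera_params("wrist"); im=read_camera("wrist")
print(rel([.574,-.158,.019],np.radians(78.5)), proj(p,[.574,-.158,.055]))
g=cv2.inRange(cv2.cvtColor(im,cv2.COLOR_RGB2HSV),(0,0,140),(180,60,255)); 
u=proj(p,[.574,-.158,.055])[0]
c=cv2.HoughCircles(cv2.GaussianBlur(cv2.cvtColor(im,cv2.COLOR_RGB2GRAY),(5,5),0)[160:330,220:420],cv2.HOUGH_GRADIENT,1.2,40,param1=100,param2=25,minRadius=15,maxRadius=50)
c=c[0]+[220,160,0]; print(c); print(cast(p,c[:,:2],.055))
E
```

```text
clock: 17.73
position: [0.5748, -0.1561, 0.1467]
ee_rot: [0.099, 0.995, 0.0, -0.0]
ft_force: [0.4, -0.8, 0.5]
gripper_width: 1.0
finger_force: 0.0
(array([ 0.04, -0.2 , 12.78]), array([ 0.01, -0.01,  0.18])) [[312.86740342 242.54569297]]
[[315.40000153 244.6000061   27.96000099]
 [316.6000061  320.20001221  33.36000061]]
[[ 0.57555198 -0.15679617  0.055     ]
 [ 0.62530088 -0.16613414  0.055     ]]
```

```bash
python3 -m inch '[{"ax":0,"ay":0,"az":0,"dx":0,"dy":-0.15,"dz":3,"fingers":-1},{"ax":0,"ay":0,"az":0,"dx":0,"dy":-0.15,"dz":7,"fingers":-1},{"ax":0,"ay":0,"az":0,"dx":0,"dy":-0.15,"dz":10,"fingers":-1},{"ax":0,"ay":0,"az":0,"dx":0,"dy":-0.15,"dz":12,"fingers":-1},{"ax":0,"ay":0,"az":0,"dx":0,"dy":-0.15,"dz":12.8,"fingers":-1},{"ax":0,"ay":0,"az":0,"dx":0,"dy":-0.15,"dz":12.8,"fingers":-1},{"ax":0,"ay":0,"az":0,"dx":0,"dy":-0.15,"dz":12.8,"fingers":1},{"ax":0,"ay":0,"az":0,"dx":0,"dy":-0.15,"dz":12.8,"fingers":1},{"ax":0,"ay":0,"az":0,"dx":0,"dy":-0.15,"dz":12.8,"fingers":1},{"ax":0,"ay":0,"az":0,"dx":0,"dy":-0.15,"dz":12.8,"fingers":1},{"ax":0,"ay":0,"az":0,"dx":0,"dy":-0.15,"dz":12.8,"fingers":1},{"ax":0,"ay":0,"az":0,"dx":0,"dy":-0.15,"dz":12.8,"fingers":1},{"ax":0,"ay":0,"az":0,"dx":0,"dy":-0.15,"dz":12.8,"fingers":1},{"ax":0,"ay":0,"az":0,"dx":0,"dy":-0.15,"dz":12.8,"fingers":1}]' 40; python3 -c "
from h import *
print(rel([*bay(1),.16],np.radians(93.86)))"
```

```text
clock: 19.52
position: [0.5752, -0.1594, 0.02]
ee_rot: [0.1, 0.995, -0.0, 0.001]
ft_force: [-0.2, 0.4, 5.9]
gripper_width: 0.513
finger_force: 41.1
(array([  9.44,  30.72, -14.02]), array([-1.000e-02,  1.300e-01, -1.532e+01]))
```

```bash
python3 -m inch '[{"ax":0,"ay":0,"az":0,"dx":0,"dy":0,"dz":-1,"fingers":1},{"ax":0,"ay":0,"az":0,"dx":0,"dy":0,"dz":-4,"fingers":1},{"ax":0,"ay":0,"az":0,"dx":0,"dy":0,"dz":-9,"fingers":1},{"ax":0,"ay":0,"az":0,"dx":0,"dy":0,"dz":-13,"fingers":1},{"ax":0,"ay":0,"az":-1,"dx":0.8,"dy":2.5,"dz":-14,"fingers":1},{"ax":0,"ay":0,"az":-3,"dx":2.3,"dy":7.5,"dz":-14,"fingers":1},{"ax":0,"ay":0,"az":-5,"dx":3.8,"dy":12.5,"dz":-14,"fingers":1},{"ax":0,"ay":0,"az":-8,"dx":5.4,"dy":17.5,"dz":-14,"fingers":1},{"ax":0,"ay":0,"az":-11,"dx":6.9,"dy":22.5,"dz":-14,"fingers":1},{"ax":0,"ay":0,"az":-13,"dx":8.4,"dy":27.2,"dz":-14,"fingers":1},{"ax":0,"ay":0,"az":-15,"dx":9.1,"dy":29.8,"dz":-14,"fingers":1},{"ax":0,"ay":0,"az":-15.3,"dx":9.4,"dy":30.7,"dz":-14,"fingers":1},{"ax":0,"ay":0,"az":-15.3,"dx":9.4,"dy":30.7,"dz":-14,"fingers":1},{"ax":0,"ay":0,"az":-15.3,"dx":9.4,"dy":30.7,"dz":-14,"fingers":1},{"ax":0,"ay":0,"az":-15.3,"dx":9.4,"dy":30.7,"dz":-14,"fingers":1}]'
python3 - <<'E'
from h import *
print(rel([*bay(1),.017],np.radians(93.86)))
cv2.imwrite("pics/w6.png",read_camera("wrist")[...,::-1])
E
```

```text
clock: 21.4
position: [0.5433, 0.159, 0.1588]
ee_rot: [-0.032, 0.999, -0.0, -0.0]
ft_force: [0.0, -0.2, -2.1]
gripper_width: 0.515
finger_force: 41.3
(array([-0.02,  0.16, 14.18]), array([-0.02, -0.01, -0.14]))
```

View pics/w6.png

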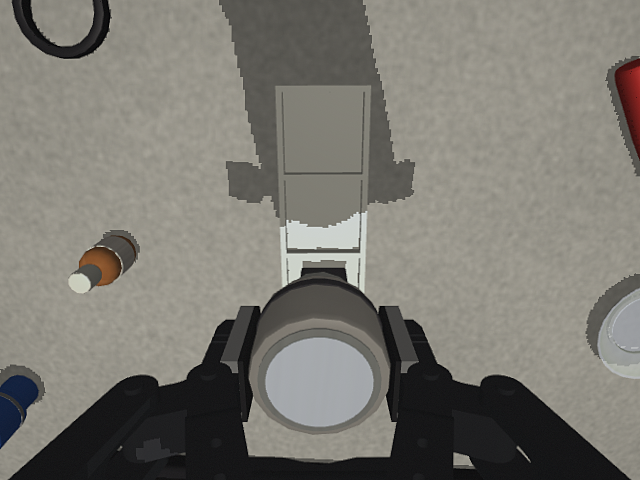

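The wide objective is held straight, with the cube standing behind it at (323,268). I'll lower it.

```bash
python3 -m inch '[{"ax":0,"ay":0,"az":0,"dx":0,"dy":0.1,"dz":3,"fingers":1},{"ax":0,"ay":0,"az":0,"dx":0,"dy":0.1,"dz":7,"fingers":1},{"ax":0,"ay":0,"az":0,"dx":0,"dy":0.1,"dz":10,"fingers":1},{"ax":0,"ay":0,"az":0,"dx":0,"dy":0.1,"dz":12,"fingers":1},{"ax":0,"ay":0,"az":0,"dx":0,"dy":0.1,"dz":13.2,"fingers":1},{"ax":0,"ay":0,"az":0,"dx":0,"dy":0.1,"dz":13.8,"fingers":1},{"ax":0,"ay":0,"az":0,"dx":0,"dy":0.1,"dz":13.95,"fingers":1},{"ax":0,"ay":0,"az":0,"dx":0,"dy":0.1,"dz":14.05,"fingers":1},{"ax":0,"ay":0,"az":0,"dx":0,"dy":0.1,"dz":14.1,"fingers":1},{"ax":0,"ay":0,"az":0,"dx":0,"dy":0.1,"dz":14.15,"fingers":1},{"ax":0,"ay":0,"az":0,"dx":0,"dy":0.1,"dz":14.15,"fingers":1}]'
```

```text
clock: 22.82
position: [0.5432, 0.1614, 0.0175]
ee_rot: [-0.034, 0.999, 0.0, 0.0]
ft_force: [0.0, -0.3, -0.6]
gripper_width: 0.517
finger_force: 41.3
```

```bash
python3 -m inch '[{"ax":0,"ay":0,"az":0,"dx":0,"dy":0,"dz":0.04,"fingers":1},{"ax":0,"ay":0,"az":0,"dx":0,"dy":0,"dz":0.08,"fingers":1},{"ax":0,"ay":0,"az":0,"dx":0,"dy":0,"dz":0.08,"fingers":1}]'
```

```text
clock: 23.2
position: [0.5432, 0.1614, 0.0171]
ee_rot: [-0.033, 0.999, 0.0, 0.0]
ft_force: [-1.5, -0.3, 3.7]
gripper_width: 0.513
finger_force: 41.4
```

```bash
python3 -m inch '[{"ax":0,"ay":0,"az":0,"dx":0,"dy":0,"dz":0,"fingers":-0.15},{"ax":0,"ay":0,"az":0,"dx":0,"dy":0,"dz":0,"fingers":-0.3},{"ax":0,"ay":0,"az":0,"dx":0,"dy":0,"dz":0,"fingers":-1},{"ax":0,"ay":0,"az":0,"dx":0,"dy":0,"dz":0,"fingers":-1},{"ax":0,"ay":0,"az":0,"dx":0,"dy":0,"dz":0,"fingers":-1},{"ax":0,"ay":0,"az":0,"dx":0,"dy":0,"dz":0,"fingers":-1},{"ax":0,"ay":0,"az":0,"dx":0,"dy":0,"dz":-3,"fingers":-1},{"ax":0,"ay":0,"az":0,"dx":0,"dy":0,"dz":-8,"fingers":-1},{"ax":0,"ay":0,"az":0,"dx":0,"dy":0,"dz":-13,"fingers":-1},{"ax":0,"ay":0,"az":0,"dx":0,"dy":0,"dz":-13,"fingers":-1},{"ax":0,"ay":0,"az":0,"dx":0,"dy":0,"dz":-13,"fingers":-1},{"ax":0,"ay":0,"az":0,"dx":0,"dy":0,"dz":-13,"fingers":-1}]'
python3 - <<'E'
from h import *
print(rel([.628,-.169,.147],np.radians(78.5)))
E
```

```text
clock: 24.7
position: [0.5419, 0.161, 0.1448]
ee_rot: [-0.033, 0.999, -0.0, -0.002]
ft_force: [0.4, 0.1, -0.6]
gripper_width: 0.998
finger_force: 0.0
(array([ -6.39, -33.5 ,  -0.22]), array([-0.07, -0.19, 15.34]))
```

```bash
python3 -m inch '[{"ax":0,"ay":0,"az":1,"dx":-0.6,"dy":-3,"dz":0,"fingers":-1},{"ax":0,"ay":0,"az":4,"dx":-1.7,"dy":-9,"dz":0,"fingers":-1},{"ax":0,"ay":0,"az":7,"dx":-2.8,"dy":-14.5,"dz":0,"fingers":-1},{"ax":0,"ay":0,"az":10,"dx":-3.8,"dy":-20,"dz":0,"fingers":-1},{"ax":0,"ay":0,"az":13,"dx":-4.9,"dy":-26,"dz":0,"fingers":-1},{"ax":0,"ay":0,"az":14.5,"dx":-5.9,"dy":-31.5,"dz":0,"fingers":-1},{"ax":0,"ay":0,"az":15.3,"dx":-6.3,"dy":-33.5,"dz":0,"fingers":-1},{"ax":0,"ay":0,"az":15.3,"dx":-6.3,"dy":-33.5,"dz":0,"fingers":-1},{"ax":0,"ay":0,"az":15.3,"dx":-6.3,"dy":-33.5,"dz":0,"fingers":-1},{"ax":0,"ay":0,"az":15.3,"dx":-6.3,"dy":-33.5,"dz":0,"fingers":-1}]'
python3 - <<'E'
from h import *
p=camera_params("wrist"); im=read_camera("wrist")
print(rel([.628,-.169,.019],np.radians(78.5)), proj(p,[.628,-.169,.065]))
c=cv2.HoughCircles(cv2.GaussianBlur(cv2.cvtColor(im,cv2.COLOR_RGB2GRAY),(5,5),0)[160:330,220:420],cv2.HOUGH_GRADIENT,1.2,30,param1=100,param2=20,minRadius=10,maxRadius=60)
c=c[0]+[220,160,0]; print(c); print(cast(p,c[:,:2],.065))
E
```

```text
clock: 25.95
position: [0.6282, -0.1667, 0.1466]
ee_rot: [0.099, 0.995, 0.0, -0.0]
ft_force: [0.1, -0.3, -0.3]
gripper_width: 0.999
finger_force: 0.0
(array([-1.000e-02, -2.200e-01,  1.277e+01]), array([ 0.01, -0.01,  0.18])) [[312.10857226 249.69195994]]
[[316.6000061  242.20000458  37.84000397]
 [309.40000153 209.80000305  31.60000038]
 [309.40000153 166.60000038  39.04000092]
 [356.20001221 195.40000153  26.20000076]
 [387.40000916 197.80000305  28.12000084]
 [352.6000061  285.40000153  18.52000046]]
[[ 0.6240847  -0.1656167   0.065     ]
 [ 0.60482872 -0.16575142  0.065     ]
 [ 0.58161334 -0.16093275  0.065     ]
 [ 0.60188975 -0.13924341  0.065     ]
 [ 0.60651747 -0.12283032  0.065     ]
 [ 0.65445069 -0.15032549  0.065     ]]
```

```bash
python3 -m inch '[{"ax":0,"ay":0,"az":0,"dx":0,"dy":-0.15,"dz":3,"fingers":-1},{"ax":0,"ay":0,"az":0,"dx":0,"dy":-0.15,"dz":7,"fingers":-1},{"ax":0,"ay":0,"az":0,"dx":0,"dy":-0.15,"dz":10,"fingers":-1},{"ax":0,"ay":0,"az":0,"dx":0,"dy":-0.15,"dz":12,"fingers":-1},{"ax":0,"ay":0,"az":0,"dx":0,"dy":-0.15,"dz":12.4,"fingers":-1},{"ax":0,"ay":0,"az":0,"dx":0,"dy":-0.15,"dz":12.4,"fingers":-1},{"ax":0,"ay":0,"az":0,"dx":0,"dy":-0.15,"dz":12.4,"fingers":1},{"ax":0,"ay":0,"az":0,"dx":0,"dy":-0.15,"dz":12.4,"fingers":1},{"ax":0,"ay":0,"az":0,"dx":0,"dy":-0.15,"dz":12.4,"fingers":1},{"ax":0,"ay":0,"az":0,"dx":0,"dy":-0.15,"dz":12.4,"fingers":1},{"ax":0,"ay":0,"az":0,"dx":0,"dy":-0.15,"dz":12.4,"fingers":1},{"ax":0,"ay":0,"az":0,"dx":0,"dy":-0.15,"dz":12.4,"fingers":1},{"ax":0,"ay":0,"az":0,"dx":0,"dy":-0.15,"dz":12.4,"fingers":1},{"ax":0,"ay":0,"az":0,"dx":0,"dy":-0.15,"dz":12.4,"fingers":1}]' 40; python3 -c "
from h import *
print(rel([*bay(0),.16],np.radians(93.86)))"
```

```text
clock: 27.75
position: [0.6288, -0.1703, 0.0236]
ee_rot: [0.1, 0.995, -0.0, 0.001]
ft_force: [-0.4, 0.8, 5.4]
gripper_width: 0.457
finger_force: 40.3
(array([ 20.51,  29.19, -13.68]), array([-1.000e-02,  1.100e-01, -1.532e+01]))
```

```bash
python3 -m inch '[{"ax":0,"ay":0,"az":0,"dx":0,"dy":0,"dz":-1,"fingers":1},{"ax":0,"ay":0,"az":0,"dx":0,"dy":0,"dz":-4,"fingers":1},{"ax":0,"ay":0,"az":0,"dx":0,"dy":0,"dz":-9,"fingers":1},{"ax":0,"ay":0,"az":0,"dx":0,"dy":0,"dz":-13,"fingers":1},{"ax":0,"ay":0,"az":-1,"dx":1.7,"dy":2.5,"dz":-13.7,"fingers":1},{"ax":0,"ay":0,"az":-3,"dx":4.9,"dy":7,"dz":-13.7,"fingers":1},{"ax":0,"ay":0,"az":-5,"dx":8.1,"dy":11.5,"dz":-13.7,"fingers":1},{"ax":0,"ay":0,"az":-8,"dx":11.2,"dy":16,"dz":-13.7,"fingers":1},{"ax":0,"ay":0,"az":-11,"dx":14.4,"dy":20.5,"dz":-13.7,"fingers":1},{"ax":0,"ay":0,"az":-13,"dx":17.6,"dy":25,"dz":-13.7,"fingers":1},{"ax":0,"ay":0,"az":-15,"dx":19.7,"dy":28,"dz":-13.7,"fingers":1},{"ax":0,"ay":0,"az":-15.3,"dx":20.5,"dy":29.2,"dz":-13.7,"fingers":1},{"ax":0,"ay":0,"az":-15.3,"dx":20.5,"dy":29.2,"dz":-13.7,"fingers":1},{"ax":0,"ay":0,"az":-15.3,"dx":20.5,"dy":29.2,"dz":-13.7,"fingers":1},{"ax":0,"ay":0,"az":-15.3,"dx":20.5,"dy":29.2,"dz":-13.7,"fingers":1}]'
python3 - <<'E'
from h import *
print(rel([*bay(0),.0206],np.radians(93.86)))
cv2.imwrite("pics/w7.png",read_camera("wrist")[...,::-1])
E
```

```text
clock: 29.62
position: [0.4857, 0.1556, 0.1594]
ee_rot: [-0.032, 0.999, -0.0, -0.0]
ft_force: [-0.5, -0.8, -1.0]
gripper_width: 0.458
finger_force: 40.6
(array([1.000e-02, 1.200e-01, 1.388e+01]), array([-0.02, -0.01, -0.15]))
```

View pics/w7.png

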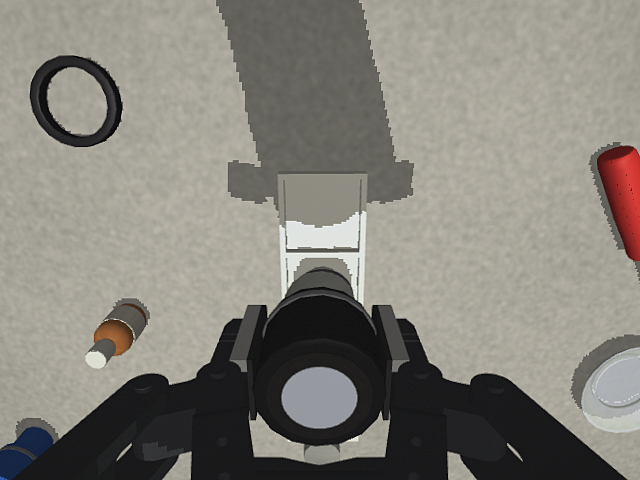

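The eyepiece is held straight, and the near bay below it is empty.

```bash
python3 -m inch '[{"ax":0,"ay":0,"az":0,"dx":0,"dy":0.1,"dz":3,"fingers":1},{"ax":0,"ay":0,"az":0,"dx":0,"dy":0.1,"dz":7,"fingers":1},{"ax":0,"ay":0,"az":0,"dx":0,"dy":0.1,"dz":10,"fingers":1},{"ax":0,"ay":0,"az":0,"dx":0,"dy":0.1,"dz":12,"fingers":1},{"ax":0,"ay":0,"az":0,"dx":0,"dy":0.1,"dz":13,"fingers":1},{"ax":0,"ay":0,"az":0,"dx":0,"dy":0.1,"dz":13.5,"fingers":1},{"ax":0,"ay":0,"az":0,"dx":0,"dy":0.1,"dz":13.7,"fingers":1},{"ax":0,"ay":0,"az":0,"dx":0,"dy":0.1,"dz":13.8,"fingers":1},{"ax":0,"ay":0,"az":0,"dx":0,"dy":0.1,"dz":13.85,"fingers":1},{"ax":0,"ay":0,"az":0,"dx":0,"dy":0.1,"dz":13.9,"fingers":1},{"ax":0,"ay":0,"az":0,"dx":0,"dy":0.1,"dz":13.9,"fingers":1}]'
```

```text
clock: 31.05
position: [0.4852, 0.1578, 0.0207]
ee_rot: [-0.034, 0.999, 0.0, 0.0]
ft_force: [-0.3, 1.2, -1.0]
gripper_width: 0.457
finger_force: 40.6
```

```bash
python3 -m inch '[{"ax":0,"ay":0,"az":0,"dx":0,"dy":0,"dz":0.04,"fingers":1},{"ax":0,"ay":0,"az":0,"dx":0,"dy":0,"dz":0.08,"fingers":1},{"ax":0,"ay":0,"az":0,"dx":0,"dy":0,"dz":0.08,"fingers":1}]'
```

```text
clock: 31.42
position: [0.4852, 0.1578, 0.0206]
ee_rot: [-0.033, 0.999, 0.0, 0.0]
ft_force: [-2.1, -0.8, 6.2]
gripper_width: 0.461
finger_force: 41.0
```

```bash
python3 -m inch '[{"ax":0,"ay":0,"az":0,"dx":0,"dy":0,"dz":-0.02,"fingers":-0.05},{"ax":0,"ay":0,"az":0,"dx":0,"dy":0,"dz":-0.02,"fingers":-0.2},{"ax":0,"ay":0,"az":0,"dx":0,"dy":0,"dz":0,"fingers":-1},{"ax":0,"ay":0,"az":0,"dx":0,"dy":0,"dz":0,"fingers":-1},{"ax":0,"ay":0,"az":0,"dx":0,"dy":0,"dz":0,"fingers":-1},{"ax":0,"ay":0,"az":0,"dx":0,"dy":0,"dz":0,"fingers":-1},{"ax":0,"ay":0,"az":0,"dx":0,"dy":0,"dz":-3,"fingers":-1},{"ax":0,"ay":0,"az":0,"dx":0,"dy":0,"dz":-8,"fingers":-1},{"ax":0,"ay":0,"az":0,"dx":0,"dy":0,"dz":-13,"fingers":-1},{"ax":0,"ay":0,"az":0,"dx":7,"dy":0,"dz":-17,"fingers":-1},{"ax":0,"ay":0,"az":0,"dx":13,"dy":0,"dz":-20,"fingers":-1},{"ax":0,"ay":0,"az":0,"dx":15,"dy":0,"dz":-20,"fingers":-1},{"ax":0,"ay":0,"az":0,"dx":15,"dy":0,"dz":-20,"fingers":-1},{"ax":0,"ay":0,"az":0,"dx":15,"dy":0,"dz":-20,"fingers":-1}]'
python3 - <<'E'
from h import *
p=camera_params("top"); im=read_camera("top")[...,::-1].copy()
for i,h in enumerate((.062,.052,.054,.070)):
    u=proj(p,[*bay(i),h])[0]; print(i,u); 
c=im[170:340,165:325]; cv2.imwrite("pics/t9.png",cv2.resize(c,None,fx=3.5,fy=3.5,interpolation=cv2.INTER_CUBIC))
E
```

```text
clock: 33.17
position: [0.3361, 0.1479, 0.2199]
ee_rot: [-0.034, 0.999, 0.0, 0.001]
ft_force: [1.2, -0.5, -0.1]
gripper_width: 0.999
finger_force: 0.0
0 [204.63625018 305.82854939]
1 [205.07334235 268.99489112]
2 [203.72472618 232.76939072]
3 [200.23791937 195.14203097]
```

View pics/t9.png

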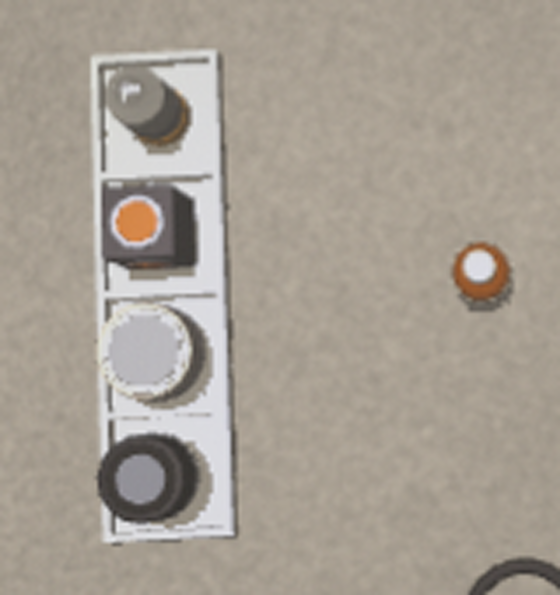

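All four stand upright in their bays. Their tops project within about 2 px of the bay centres, and the bottle's cap at (302,246) is unmoved.

```bash
python3 -c "
from workcell import *
print(job_done())"
```

```text
the job is handed in; nothing more can be done
None
```

I moved all four parts to the storage rack in reverse order and handed the job in at about 33 s: from far to near, slim objective, filter cube, wide objective, eyepiece. In the last top-camera picture each stands upright within about 3 mm of its bay centre and the oil bottle has not moved; the hand-in gave no verdict.

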